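# Fit the adjustable wrench and tighten the fixture nut

### The job

The larger adjustable wrench already sits loosely around the big nut on the steel fixture plate. Roll its worm (not the jaw itself) until the jaws just fit the nut, then pull the wrench handle round to tighten the nut clockwise by an eighth of a turn (45 degrees). Leave the wrench on the nut.

Things in the scene. Friction and masses are not known exactly. Their poses are not given: they have to be found in the camera images.
- worm_top (a point): Mid-top of the big wrench's knurled worm, a roller (radius 14 mm, 26 mm long, axle along y) 10 mm proud of the head, 60 mm above the bench; nut axis 50 mm along +x, 10 mm to -y. Axes: x handle to jaws, y to the sliding jaw, z up. A closed fingertip pressed on it (5-15 N) and dragged along +x rolls it by friction and closes the jaw 1 mm per 2 mm (about 4 N); it slips once snug, stays put.
- jaw (a joint): Opening of the sliding jaw in m beyond the nut's size: 0 when the jaws touch the nut on both sides (30 mm across flats), 0.008 when 8 mm too wide. It starts between 0.005 and 0.009; below 0.0025 is a good fit. Jaws and head are 20 mm thick, top 50 mm above the bench.
- handle (a point): Mid-width, mid-height of the big wrench's handle, 200 mm from the nut axis; axes as worm_top. Straight steel bar 26 mm wide, 16 mm thick, 105 to 288 mm behind the nut, underside 31 mm above the bench. The plate below (30 mm high) ends 130 mm behind the nut when unturned. Tightening moves the handle to its +y (clockwise from above); a push of a few N here turns it.
- nut (a joint): Angle of the big nut in rad, 0 at the start, growing clockwise seen from above (tightening); 0.785 is an eighth of a turn. Once the jaws fit, it turns with the wrench and stays where it is left.
- nut_top (a point): Centre of the top of the big steel hexagon nut (30 mm across flats, 18 mm high) on a fixed stud in the fixture plate; 48 mm above the bench, the stud 5 mm higher. Nut and wrench turn about this upright line. Two upright ears on the plate, 60 mm beyond the nut, rise to 72 mm.

How it is judged:
On the way, in this order (a step that is already met when the one before it is completed fails the run):
1. the jaws are closed to fit the nut, with the nut not yet turned (value of joint jaw below 0.0025 m and value of joint nut below 0.3 rad), for 0.2 s.
2. the nut is turned clockwise by about 45 degrees, the jaws still fitting it (value of joint nut above 0.54 rad and value of joint jaw below 0.004 m), for 0.2 s.
At the end, for the whole second after the job is handed in: The nut stands 45 degrees (31 to 59) clockwise of its start and is at rest, the wrench lies flat on it with its jaws within 4 mm of the nut's size (all of step 2 and value of joint nut below 1.03 rad and horizontal distance between handle and nut_top below 0.215 m and height (world z) of handle below 0.06 m and velocity of joint nut below 0.05 rad/s); the robot touches nothing.
It fails at once if the sliding jaw is pushed directly instead of by its worm (contact force between the fingers and jaw above 5 N).
It fails at once if the nut is turned by the fingers instead of with the wrench (contact force between the fingers and nut above 5 N).
It also fails if it takes over 51 s, if anything falls off the work surface, if the arm or the gripper's body presses on something with over 40 N, if the wrist force passes 120 N, or if a joint passes its speed limit or range.

### The arm

A 6-joint arm with a two-finger parallel gripper is mounted at the origin on the work surface. World frame = base frame: x ahead of the robot, y to its left, z up, the work surface at z = 0. Lengths are in m, angles in rad, forces in N, time in s.
With the tool pointing down it reaches from about 0.3 to 0.775 m from the base axis. Payload 14.6 kg.
Tool frame: the origin (TCP) lies midway between the tips of the shut fingers; the grasp point (between the pads) lies 19 mm behind it; z points along the fingers, x is the direction in which the jaws open and shut, and the axes are right-handed (so a half turn about z gives the same grasp; the last joint's range is limited). The gripper opens to 85 mm and grips with 20 to 120 N. Pads are 22 mm wide; open, the fingers measure 114 mm over their backs; the gripper's body (76 mm by 85 mm) begins 54 mm behind the grasp point. The pads swing forward as they close: fully open they stand 13 mm farther back than shut.
Start: joints at [-1.312, 0.3, 1.521, -0, 1.321, -0.067], TCP at [0.176, -0.521, 0.231] pointing down, gripper open.
Joint ranges: [-3.03, 3.03], [-0.79, 2.21], [0.23, 2.52], [-1.04, 4.18], [0, 3.07], [-2.55, 2.55]. Speed limits (rad/s): [2.22, 2.22, 2.57, 3.14, 3.14, 3.14].

### API

Orientations are given as a unit quaternion [w, x, y, z].
In Python, from bench import arm, optics gives the robot as it stands.
- The arm moves only by the tool arm_command, never from a script. Its argument "commands" is a list of rows, each an object of numbers: "tx", "ty", "tz": the shift along the world's x, y, z in cm; "wx", "wy", "wz": the turn, a rotation vector about the world's x, y, z in degrees. In form: [{"tx": .., "ty": .., "tz": .., "wx": .., "wy": .., "wz": ..}, ...]. A call has 1 to 5 rows; each row is the pose to reach, as a shift and turn from the pose measured when the call began; what a row does not reach only later rows make up. A row lasts 1/10 s, in which the tool goes at most 50 mm and 8.59 degrees, less where a joint would pass 70% of its speed; a pose out of reach is approached as far as the arm can. A call with a gripper value outside its range is refused whole. "grip" is the opening in per cent of the stroke, from 0 (shut) to 100 (fully open), set as the call begins (left out, the last holds). The fingers move at their own pace and stop on an object; "force" is the grip in N (left out, the last holds). Time passes only in rows, so rows that repeat a pose let the fingers close. It gives the time, the measured TCP pose, the force and the opening at its end, in the units of the state.
- arm.state(): the state, without advancing time (a new reading comes with each control period).
- optics.capture(name): name is "scene" or "top" or "wrist"; returns a dict with "image" (420x560x3 uint8, blue, green, red), "vfov" (degrees; the focal length in pixels is half the picture's height over the tangent of half this angle, whatever the lens; pixels are square), "cx", "cy" (the principal point, pixels), "R" (3x3) and "t" (3): a world point X has camera coordinates R X + t. Camera axes: x right, y down, z forward; pixel columns grow to the right and rows downward; lengths in m; the calibration is good to about 2 mm. A picture is of the moment at which its call begins. There is no depth.
- arm.close_job(): hands the job in, once; it reports no verdict.
The state is a dict: "time_s": time; "joints": joint angles; "joint_vel": joint speeds; "joint_torque": joint torques, N m; "tool_pos": TCP position; "orientation": TCP orientation; "contact_force": force on the tool from outside, world axes, zero at the start; "wrist_torque": the same for the moment, N m; "finger_gap": opening from 0.0 (shut) to 1.0 (fully open).
Only numpy, scipy, OpenCV 4.12 (cv2) and the standard library are available. Lean on these libraries where they do the work, as an engineer would, in place of code of your own. Each camera call takes 0.05 s, during which the arm holds its last target.

## Working session

There is one attempt and no reset: what is moved stays moved. The work goes in short steps, Python scripts to look and compute and a tool call to move; the robot and the scene stay as the last step left them, time stands still between calls to the robot, and variables do not carry over. Pictures are saved under pics/ and viewed, and the job is handed in when it is done.

Besides the shell and the picture viewer there is one more tool, called as name(argument=value, ...) on one line, values as JSON. arm_command: Moves the arm, as the interface text tells. Its arguments: {"type":"object","properties":{"commands":{"type":"array","items":{"type":"object","properties":{"tx":{"type":"number"},"ty":{"type":"number"},"tz":{"type":"number"},"wx":{"type":"number"},"wy":{"type":"number"},"wz":{"type":"number"}}}},"grip":{"type":"number"},"force":{"type":"number"}},"required":["commands"]}

```bash
mkdir -p pics; python3 - <<'E'
from bench import arm, optics
import cv2
for n in ("scene","top","wrist"):
    c=optics.capture(n); cv2.imwrite(f"pics/{n}0.png",c["image"]); print(n,c["vfov"],c["cx"],c["cy"],c["R"],c["t"])
print(arm.state())
E
```

```text
scene 46.74954364480555 281.7145388450438 207.2133517768797 [[-0.29814376  0.95446608  0.0102373 ]
 [ 0.71266374  0.22972194 -0.66282594]
 [-0.63499661 -0.19032166 -0.74870353]] [ 0.12372469 -0.39897809  1.14875331]
top 47.14580835340633 273.82228280294333 211.84890046119568 [[-0.06293794 -0.99799912  0.00604764]
 [-0.97010855  0.05975379 -0.23519969]
 [ 0.23436772 -0.02066985 -0.97192825]] [0.09209893 0.64578731 0.63474928]
wrist 67.35235970282717 282.9569019248641 211.0094117182694 [[ 3.19794911e-01 -9.47486786e-01  6.97493028e-05]
 [-9.05735147e-01 -3.05681320e-01  2.93603090e-01]
 [-2.78163727e-01 -9.39559484e-02 -9.55927414e-01]] [-0.54911463 -0.03697253  0.37849485]
{'time_s': 0.15, 'joints': array([-1.31158492e+00,  3.00341348e-01,  1.52140586e+00, -1.91219811e-05,
        1.32073254e+00, -6.66124810e-02]), 'joint_vel': array([ 0.00018479, -0.00144741, -0.00125837, -0.00074418,  0.00100611,
        0.00273197]), 'joint_torque': array([ 1.50279961e-03, -5.43667424e+01, -3.61885142e+01, -1.85263934e-05,
        3.14174991e-03,  3.64658320e-06]), 'tool_pos': array([ 0.175991  , -0.52089944,  0.23086663]), 'orientation': array([-2.74878959e-04,  8.12432664e-01, -5.83054859e-01, -3.48230453e-04]), 'contact_force': array([-0.7307686 , -0.16996673,  0.36253005]), 'wrist_torque': array([ 0.00749411, -0.00407903,  0.00856747]), 'finger_gap': 1.0002638592679833}
```

View pics/top0.png

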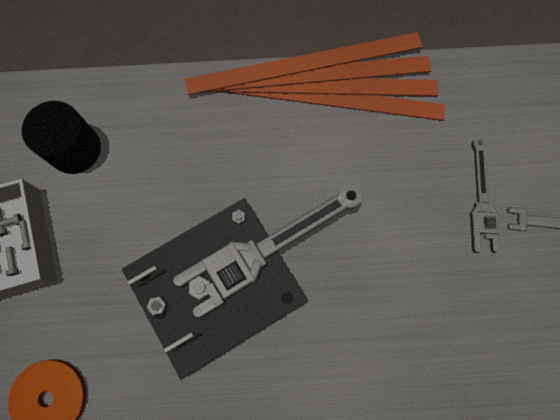

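View pics/scene0.png

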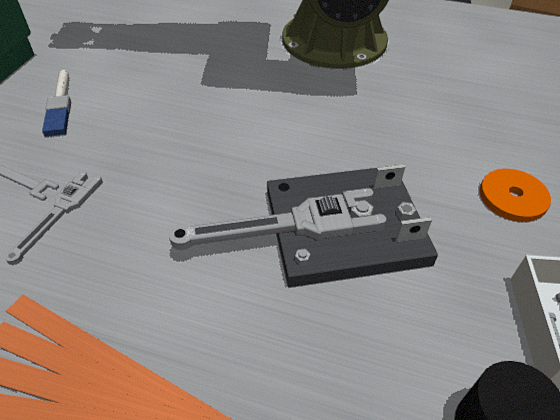

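View pics/wrist0.png

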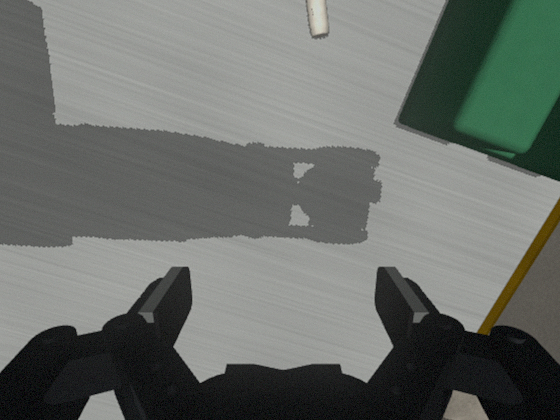

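```bash
python3 - <<'E'
import cv2
a=cv2.imread("pics/top0.png")[170:390,115:375]; cv2.imwrite("pics/topc.png",cv2.resize(a,None,fx=3,fy=2.7272,interpolation=cv2.INTER_CUBIC)) if 0 else cv2.imwrite("pics/topc.png",cv2.convertScaleAbs(cv2.resize(a[:200],None,fx=3,fy=3,interpolation=cv2.INTER_CUBIC),alpha=1.5))
a=cv2.imread("pics/scene0.png")[155:290,160:440]; cv2.imwrite("pics/scenec.png",cv2.resize(a,None,fx=2.8,fy=2.8,interpolation=cv2.INTER_CUBIC))
E
```

```text
(no output)
```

View pics/topc.png

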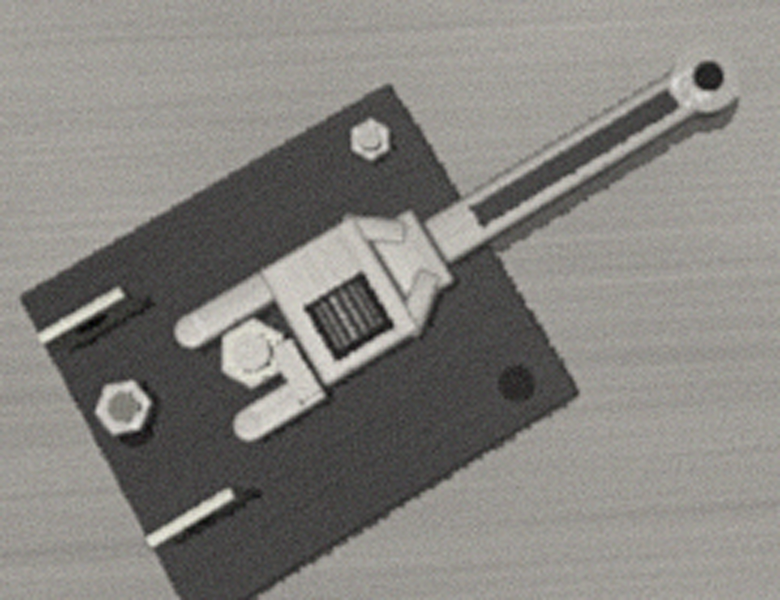

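View pics/scenec.png

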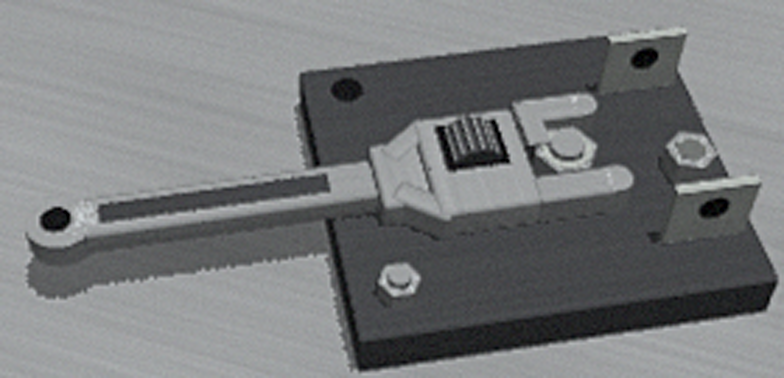

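```bash
cat > h.py <<'E'
import numpy as np
from bench import arm, optics
def ray(c,u,v,z):
    f=210/np.tan(np.radians(c["vfov"]/2)); R=np.array(c["R"]);t=np.array(c["t"])
    d=R.T@np.array([(u-c["cx"])/f,(v-c["cy"])/f,1]); o=-R.T@t
    return o+d*(z-o[2])/d[2]
def proj(c,X):
    f=210/np.tan(np.radians(c["vfov"]/2)); p=np.array(c["R"])@X+c["t"]; return [c["cx"]+f*p[0]/p[2],c["cy"]+f*p[1]/p[2]]
E
python3 - <<'E'
from h import *
c=optics.capture("top"); s=optics.capture("scene")
T=lambda u,v,z: ray(c,115+u/3,170+v/3,z).round(4)
S=lambda u,v,z: ray(s,160+u/2.8,155+v/2.8,z).round(4)
for n,a,b,z in (("stud",(253,348),(570,144),.053),("worm",(348,317),(473,140),.058),("hole",(708,75),(55,218),.047)):
    print(n,T(*a,z),S(*b,z))
n=T(253,348,.053);h=T(708,75,.047);d=(h-n)[:2]; print(np.linalg.norm(d),np.degrees(np.arctan2(d[1],d[0])))
d=(S(55,218,.047)-S(570,144,.053))[:2]; print(np.linalg.norm(d),np.degrees(np.arctan2(d[1],d[0])))
E
```

```text
stud [0.5506 0.1678 0.053 ] [0.5525 0.1705 0.053 ]
worm [0.5623 0.1203 0.058 ] [0.5701 0.1212 0.058 ]
hole [ 0.677  -0.0705  0.047 ] [ 0.6782 -0.0716  0.047 ]
0.2697477525392937 -62.057455076340915
0.27278727976208866 -62.56134748359126
```

arm_command(commands=[{"tx": 2.3,"ty": 3.8,"wz": 6},{"tx": 4.7,"ty": 7.7,"wz": 12},{"tx": 7.0,"ty": 11.5,"wz": 18},{"tx": 9.4,"ty": 15.4,"wz": 24},{"tx": 11.7,"ty": 19.2,"wz": 30}], grip=0, force=60)

```text
invalid input
```

arm_command(commands=[{"tx": 2.3,"ty": 3.8,"wz": 6},{"tx": 4.7,"ty": 7.7,"wz": 12},{"tx": 7.0,"ty": 11.5,"wz": 18},{"tx": 9.4,"ty": 15.4,"wz": 24},{"tx": 11.7,"ty": 19.2,"wz": 30}])

```text
invalid input
```

arm_command(commands=[{"tx": 2.3,"ty": 3.8,"wz": 6},{"tx": 4.7,"ty": 7.7,"wz": 12},{"tx": 7.0,"ty": 11.5,"wz": 18},{"tx": 9.4,"ty": 15.4,"wz": 24},{"tx": 11.7,"ty": 19.2,"wz": 30}])

```text
invalid input
```

arm_command(commands=[{"tx": 2.3,"ty": 3.8,"tz": 0,"wx": 0,"wy": 0,"wz": 6},{"tx": 4.7,"ty": 7.7,"tz": 0,"wx": 0,"wy": 0,"wz": 12},{"tx": 7.0,"ty": 11.5,"tz": 0,"wx": 0,"wy": 0,"wz": 18},{"tx": 9.4,"ty": 15.4,"tz": 0,"wx": 0,"wy": 0,"wz": 24},{"tx": 11.7,"ty": 19.2,"tz": 0,"wx": 0,"wy": 0,"wz": 30}], grip=0, force=60)

```text
time_s: 0.75
tool_pos: [0.2936, -0.3273, 0.231]
orientation: [-0.0, 0.936, -0.351, -0.0]
contact_force: [0.2, 0.3, 0.5]
finger_gap: 0.144
```

arm_command(commands=[{"tx": 2.3,"ty": 3.8,"tz": 0,"wx": 0,"wy": 0,"wz": 6},{"tx": 4.7,"ty": 7.7,"tz": 0,"wx": 0,"wy": 0,"wz": 12},{"tx": 7.0,"ty": 11.5,"tz": 0,"wx": 0,"wy": 0,"wz": 18},{"tx": 9.4,"ty": 15.4,"tz": 0,"wx": 0,"wy": 0,"wz": 24},{"tx": 11.7,"ty": 19.2,"tz": 0,"wx": 0,"wy": 0,"wz": 30}])

```text
time_s: 1.25
tool_pos: [0.4112, -0.1335, 0.2313]
orientation: [0.0, 0.996, -0.095, 0.0]
contact_force: [0.4, -0.5, 0.1]
finger_gap: 0.002
```

arm_command(commands=[{"tx": 2.3,"ty": 3.8,"tz": 0,"wx": 0,"wy": 0,"wz": 6},{"tx": 4.7,"ty": 7.7,"tz": -1,"wx": 0,"wy": 0,"wz": 12},{"tx": 7.0,"ty": 11.5,"tz": -2,"wx": 0,"wy": 0,"wz": 18},{"tx": 9.4,"ty": 15.4,"tz": -4,"wx": 0,"wy": 0,"wz": 24},{"tx": 11.7,"ty": 19.2,"tz": -5,"wx": 0,"wy": 0,"wz": 30}])

```text
time_s: 1.75
tool_pos: [0.5285, 0.0605, 0.1798]
orientation: [-0.0, 0.986, 0.169, -0.001]
contact_force: [0.0, 0.2, 1.2]
finger_gap: -0.002
```

```bash
python3 - <<'E'
from h import *
import cv2
s=arm.state();print(s["tool_pos"],s["orientation"],s["time_s"],s["joints"])
c=optics.capture("wrist");cv2.imwrite("pics/w1.png",c["image"])
for X in ((.551,.169,.053),(.566,.1205,.06)): print(proj(c,np.array(X)))
E
```

```text
[0.52846588 0.06046015 0.17978738] [-6.79135330e-05  9.85695525e-01  1.68534900e-01 -5.60943634e-04] 1.75 [ 4.50509885e-02  3.08749961e-01  1.63403288e+00 -4.61770928e-06
  1.19993989e+00 -2.93633626e-01]
[np.float64(354.17248388262124), np.float64(88.6925915553036)]
[np.float64(349.52027953791963), np.float64(153.99228221213974)]
```

View pics/w1.png

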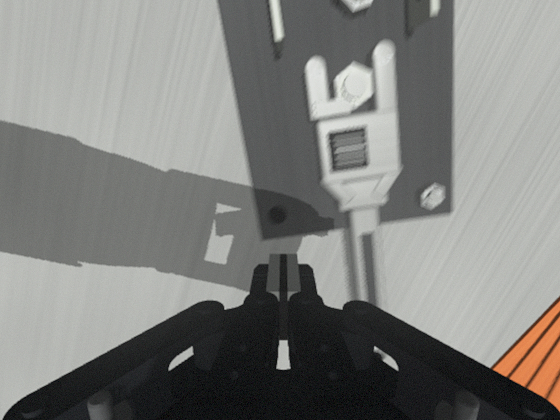

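```bash
python3 - <<'E'
from h import *
import cv2
c=optics.capture("wrist");a=c["image"][30:240,270:430];cv2.imwrite("pics/w1c.png",cv2.resize(a,None,fx=2.8,fy=2.8,interpolation=cv2.INTER_CUBIC))
for u,v,z in((350,88,.053),(350,149,.06)):print(ray(c,u,v,z))
E
```

```text
[0.54800591 0.17273443 0.053     ]
[0.56542483 0.12909569 0.06      ]
```

View pics/w1c.png

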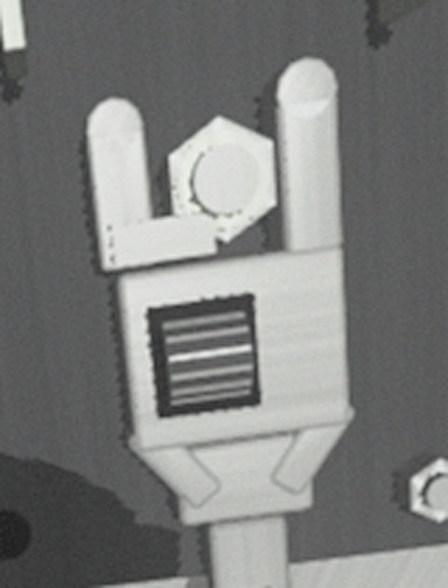

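```bash
python3 - <<'E'
from h import *
c=optics.capture("wrist")
for u,v,z in((350.4,94,.053),(345,157.5,.059)):print(ray(c,u,v,z))
E
```

```text
[0.5495911  0.16612147 0.053     ]
[0.56380083 0.11848138 0.059     ]
```

arm_command(commands=[{"tx": 1.3,"ty": 1.7,"tz": -3,"wx": 0,"wy": 0,"wz": 3},{"tx": 2.6,"ty": 3.4,"tz": -6,"wx": 0,"wy": 0,"wz": 6},{"tx": 3.95,"ty": 5.25,"tz": -9,"wx": 0,"wy": 0,"wz": 8.3},{"tx": 3.95,"ty": 5.25,"tz": -10.9,"wx": 0,"wy": 0,"wz": 8.3},{"tx": 3.95,"ty": 5.25,"tz": -10.9,"wx": 0,"wy": 0,"wz": 8.3}])

```text
time_s: 2.4
tool_pos: [0.5664, 0.112, 0.0687]
orientation: [-0.0, 0.971, 0.238, -0.003]
contact_force: [0.0, -0.4, 1.2]
finger_gap: -0.0
```

```bash
python3 - <<'E'
from h import *
import cv2
s=arm.state();print(s["tool_pos"],s["orientation"],s["contact_force"])
c=optics.capture("wrist");cv2.imwrite("pics/w2.png",c["image"])
c=optics.capture("scene");cv2.imwrite("pics/s2.png",cv2.resize(c["image"][120:260,220:420],None,fx=4,fy=4,interpolation=cv2.INTER_CUBIC))
E
```

```text
[0.56644652 0.11198992 0.06872508] [-2.57574942e-04  9.71193444e-01  2.38271147e-01 -3.17633772e-03] [ 0.00282481 -0.42471431  1.16844859]
```

View pics/w2.png

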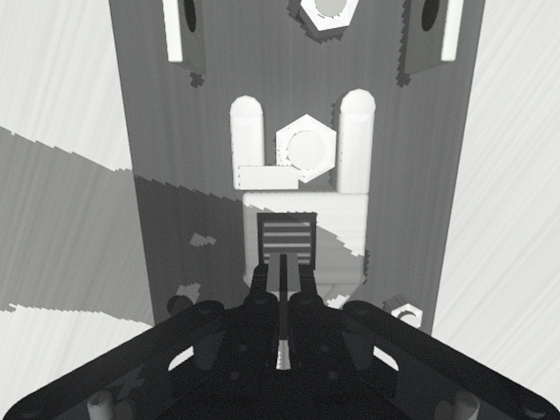

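View pics/s2.png

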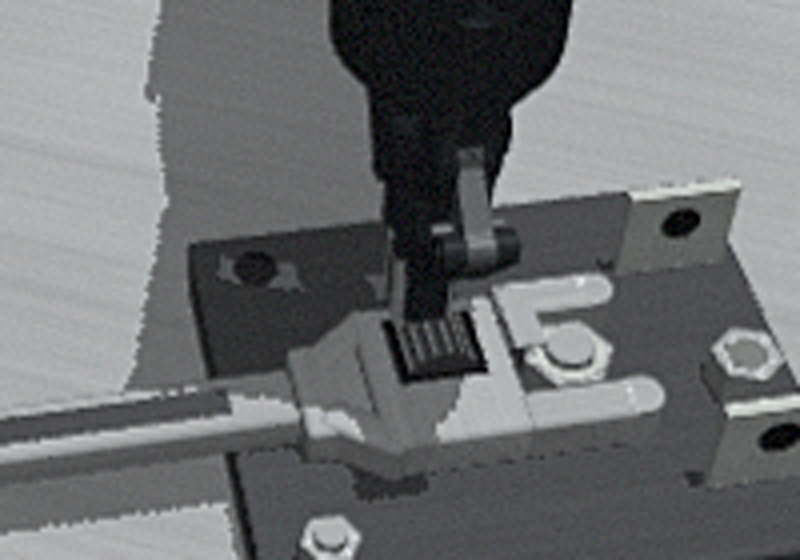

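arm_command(commands=[{"tx": 0.1,"ty": 0.1,"tz": -0.4,"wx": 0,"wy": 0,"wz": 0},{"tx": 0.1,"ty": 0.1,"tz": -0.75,"wx": 0,"wy": 0,"wz": 0},{"tx": 0.1,"ty": 0.1,"tz": -0.75,"wx": 0,"wy": 0,"wz": 0}])

```text
time_s: 2.8
tool_pos: [0.5689, 0.1127, 0.0647]
orientation: [0.0, 0.971, 0.238, -0.001]
contact_force: [-0.9, 0.2, -0.1]
finger_gap: -0.001
```

arm_command(commands=[{"tx": 0,"ty": 0,"tz": -0.08,"wx": 0,"wy": 0,"wz": 0},{"tx": 0,"ty": 0,"tz": -0.08,"wx": 0,"wy": 0,"wz": 0}])

```text
time_s: 3.0
tool_pos: [0.569, 0.1127, 0.0641]
orientation: [0.0, 0.971, 0.238, -0.0]
contact_force: [0.7, 0.4, 0.9]
finger_gap: -0.004
```

arm_command(commands=[{"tx": 0,"ty": 0,"tz": -0.3,"wx": 0,"wy": 0,"wz": 0},{"tx": 0,"ty": 0,"tz": -0.3,"wx": 0,"wy": 0,"wz": 0},{"tx": 0,"ty": 0,"tz": -0.3,"wx": 0,"wy": 0,"wz": 0},{"tx": 0,"ty": 0,"tz": -0.3,"wx": 0,"wy": 0,"wz": 0}])

```text
time_s: 3.4
tool_pos: [0.569, 0.1127, 0.0611]
orientation: [0.0, 0.971, 0.238, -0.0]
contact_force: [0.2, 0.5, -0.6]
finger_gap: -0.001
```

arm_command(commands=[{"tx": 0,"ty": 0,"tz": -0.1,"wx": 0,"wy": 0,"wz": 0},{"tx": 0,"ty": 0,"tz": -0.1,"wx": 0,"wy": 0,"wz": 0}])

```text
time_s: 3.6
tool_pos: [0.569, 0.1127, 0.0601]
orientation: [0.0, 0.971, 0.238, -0.0]
contact_force: [1.0, 0.7, 0.5]
finger_gap: -0.001
```

arm_command(commands=[{"tx": 0,"ty": 0,"tz": -0.1,"wx": 0,"wy": 0,"wz": 0},{"tx": 0,"ty": 0,"tz": -0.1,"wx": 0,"wy": 0,"wz": 0}])

```text
time_s: 3.8
tool_pos: [0.5692, 0.1127, 0.0598]
orientation: [0.0, 0.971, 0.238, -0.0]
contact_force: [-3.2, -0.6, 8.0]
finger_gap: 0.002
```

arm_command(commands=[{"tx": -0.09,"ty": 0.18,"tz": -0.09,"wx": 0,"wy": 0,"wz": 0},{"tx": -0.19,"ty": 0.35,"tz": -0.09,"wx": 0,"wy": 0,"wz": 0},{"tx": -0.28,"ty": 0.53,"tz": -0.09,"wx": 0,"wy": 0,"wz": 0},{"tx": -0.28,"ty": 0.53,"tz": -0.09,"wx": 0,"wy": 0,"wz": 0}])

```text
time_s: 4.2
tool_pos: [0.5667, 0.1175, 0.0598]
orientation: [0.001, 0.971, 0.238, 0.0]
contact_force: [-5.0, -5.3, 10.9]
finger_gap: 0.001
```

```bash
python3 - <<'E'
from h import *
import cv2
s=arm.state();print(s["tool_pos"],s["contact_force"],s["wrist_torque"])
c=optics.capture("wrist");cv2.imwrite("pics/w3.png",cv2.resize(c["image"][80:290,180:400],None,fx=2.6,fy=2.6,interpolation=cv2.INTER_CUBIC))
c=optics.capture("scene");cv2.imwrite("pics/s3.png",cv2.resize(c["image"][120:260,220:420],None,fx=4,fy=4,interpolation=cv2.INTER_CUBIC))
E
```

```text
[0.56672855 0.11750352 0.05983193] [-5.01902764 -5.31349749 10.94083121] [-0.88751067  0.58374301  0.03996726]
```

View pics/w3.png

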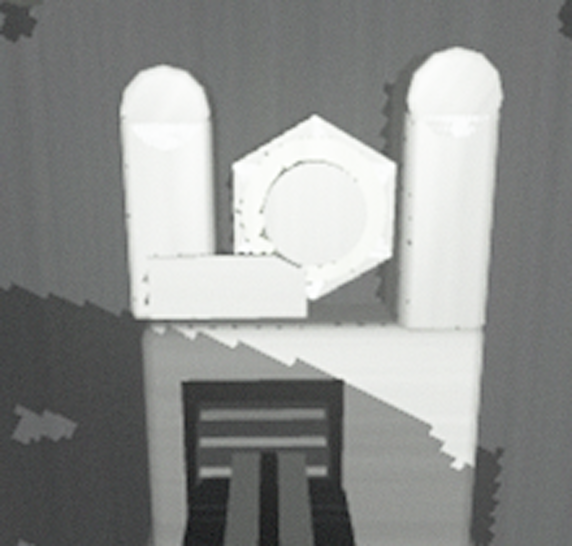

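View pics/s3.png

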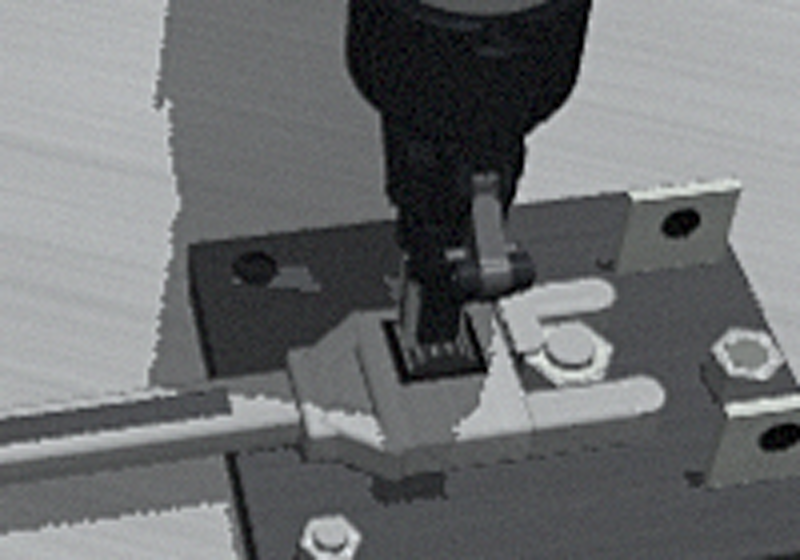

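arm_command(commands=[{"tx": -0.09,"ty": 0.22,"tz": -0.09,"wx": 0,"wy": 0,"wz": 0},{"tx": -0.19,"ty": 0.4,"tz": -0.09,"wx": 0,"wy": 0,"wz": 0},{"tx": -0.28,"ty": 0.58,"tz": -0.09,"wx": 0,"wy": 0,"wz": 0},{"tx": -0.37,"ty": 0.76,"tz": -0.09,"wx": 0,"wy": 0,"wz": 0},{"tx": -0.37,"ty": 0.76,"tz": -0.09,"wx": 0,"wy": 0,"wz": 0}])

```text
time_s: 4.8
tool_pos: [0.5636, 0.1246, 0.0599]
orientation: [0.001, 0.971, 0.238, 0.001]
contact_force: [-1.3, -4.1, 9.8]
finger_gap: -0.001
```

```bash
python3 - <<'E'
from h import *
import cv2
s=arm.state();print(s["tool_pos"],s["contact_force"],s["wrist_torque"])
c=optics.capture("wrist");cv2.imwrite("pics/w4.png",cv2.resize(c["image"][80:290,180:400],None,fx=2.6,fy=2.6,interpolation=cv2.INTER_CUBIC))
E
```

```text
[0.5635601  0.12460089 0.05987525] [-1.32722658 -4.1240057   9.81092334] [-0.92190613  0.24737813 -0.03296745]
```

View pics/w4.png

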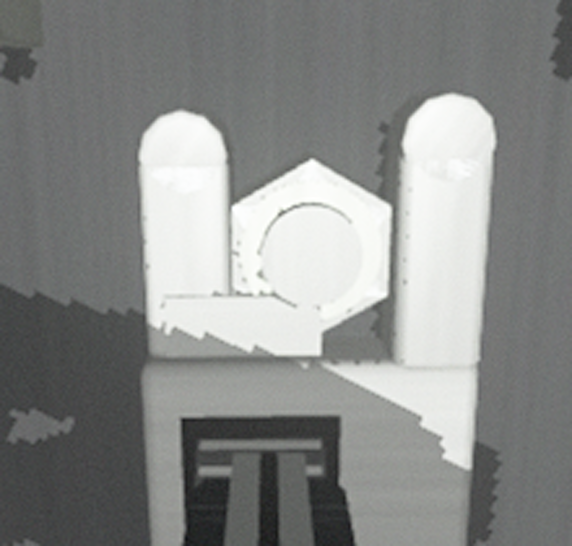

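arm_command(commands=[{"tx": -0.09,"ty": 0.22,"tz": -0.09,"wx": 0,"wy": 0,"wz": 0},{"tx": -0.18,"ty": 0.4,"tz": -0.09,"wx": 0,"wy": 0,"wz": 0},{"tx": -0.18,"ty": 0.4,"tz": -0.09,"wx": 0,"wy": 0,"wz": 0},{"tx": -0.18,"ty": 0.4,"tz": 0.3,"wx": 0,"wy": 0,"wz": 0},{"tx": -0.18,"ty": 0.4,"tz": 1.0,"wx": 0,"wy": 0,"wz": 0}])

```text
time_s: 5.35
tool_pos: [0.5614, 0.1286, 0.0697]
orientation: [0.001, 0.971, 0.238, 0.0]
contact_force: [0.5, 0.0, -0.1]
finger_gap: 0.004
```

```bash
python3 - <<'E'
from h import *
import cv2
s=arm.state();print(s["tool_pos"],s["contact_force"])
c=optics.capture("wrist");cv2.imwrite("pics/w5.png",cv2.resize(c["image"][80:290,180:400],None,fx=2.6,fy=2.6,interpolation=cv2.INTER_CUBIC))
E
```

```text
[0.5614249  0.12859093 0.06974748] [ 0.47157303  0.04622637 -0.08113985]
```

View pics/w5.png

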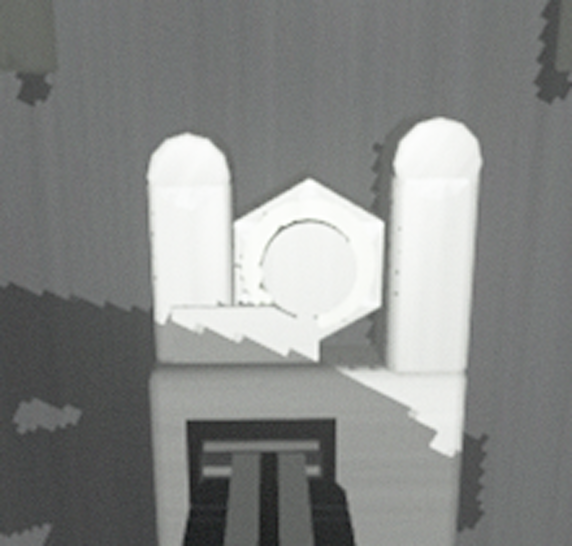

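arm_command(commands=[{"tx": 0.7,"ty": -1.4,"tz": 0,"wx": 0,"wy": 0,"wz": 0},{"tx": 0.7,"ty": -1.4,"tz": -0.5,"wx": 0,"wy": 0,"wz": 0},{"tx": 0.7,"ty": -1.4,"tz": -0.85,"wx": 0,"wy": 0,"wz": 0},{"tx": 0.7,"ty": -1.4,"tz": -0.95,"wx": 0,"wy": 0,"wz": 0},{"tx": 0.7,"ty": -1.4,"tz": -1.05,"wx": 0,"wy": 0,"wz": 0}])

```text
time_s: 5.9
tool_pos: [0.5688, 0.1149, 0.0603]
orientation: [0.001, 0.971, 0.238, 0.001]
contact_force: [0.2, 0.1, -0.3]
finger_gap: -0.004
```

arm_command(commands=[{"tx": 0,"ty": 0,"tz": -0.1,"wx": 0,"wy": 0,"wz": 0},{"tx": 0,"ty": 0,"tz": -0.1,"wx": 0,"wy": 0,"wz": 0}])

```text
time_s: 6.1
tool_pos: [0.569, 0.115, 0.0599]
orientation: [0.001, 0.971, 0.238, 0.001]
contact_force: [-1.8, -1.4, 6.1]
finger_gap: 0.001
```

arm_command(commands=[{"tx": -0.09,"ty": 0.18,"tz": -0.1,"wx": 0,"wy": 0,"wz": 0},{"tx": -0.19,"ty": 0.36,"tz": -0.1,"wx": 0,"wy": 0,"wz": 0},{"tx": -0.28,"ty": 0.54,"tz": -0.1,"wx": 0,"wy": 0,"wz": 0},{"tx": -0.37,"ty": 0.72,"tz": -0.1,"wx": 0,"wy": 0,"wz": 0},{"tx": -0.37,"ty": 0.72,"tz": -0.1,"wx": 0,"wy": 0,"wz": 0}])

```text
time_s: 6.6
tool_pos: [0.566, 0.1222, 0.0599]
orientation: [0.002, 0.971, 0.238, 0.002]
contact_force: [1.2, -2.2, 6.7]
finger_gap: 0.006
```

arm_command(commands=[{"tx": -0.09,"ty": 0.22,"tz": -0.1,"wx": 0,"wy": 0,"wz": 0},{"tx": -0.18,"ty": 0.4,"tz": -0.1,"wx": 0,"wy": 0,"wz": 0},{"tx": -0.18,"ty": 0.4,"tz": -0.1,"wx": 0,"wy": 0,"wz": 0}])

```text
time_s: 6.9
tool_pos: [0.5651, 0.1261, 0.0599]
orientation: [0.002, 0.971, 0.238, 0.004]
contact_force: [0.3, -2.7, 6.4]
finger_gap: 0.001
```

arm_command(commands=[{"tx": 0,"ty": 0,"tz": 0.5,"wx": 0,"wy": 0,"wz": 0},{"tx": 0,"ty": 0,"tz": 1.0,"wx": 0,"wy": 0,"wz": 0}])

```text
time_s: 7.1
tool_pos: [0.565, 0.1263, 0.0703]
orientation: [0.002, 0.971, 0.238, 0.004]
contact_force: [0.0, 0.1, -0.6]
finger_gap: -0.0
```

```bash
python3 - <<'E'
from h import *
import cv2
s=arm.state();print(s["tool_pos"],s["contact_force"])
c=optics.capture("wrist");cv2.imwrite("pics/w6.png",cv2.resize(c["image"][80:290,180:400],None,fx=2.6,fy=2.6,interpolation=cv2.INTER_CUBIC))
E
```

```text
[0.5650309  0.12627646 0.07030746] [ 0.00624742  0.07034726 -0.56122986]
```

View pics/w6.png

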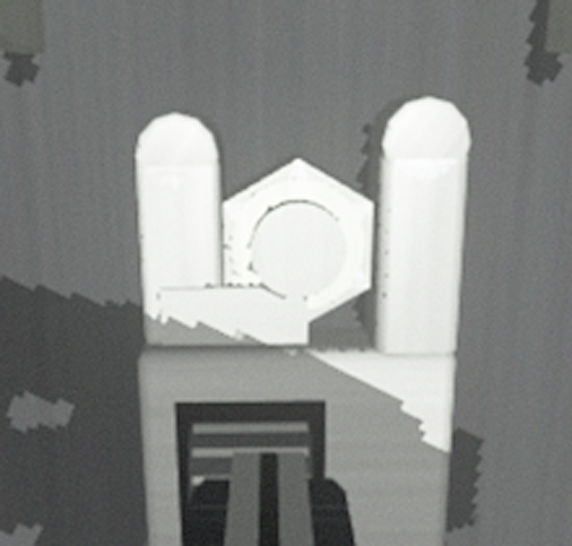

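arm_command(commands=[{"tx": 0.4,"ty": -1.2,"tz": 0,"wx": 0,"wy": 0,"wz": 0},{"tx": 0.4,"ty": -1.2,"tz": -0.6,"wx": 0,"wy": 0,"wz": 0},{"tx": 0.4,"ty": -1.2,"tz": -0.95,"wx": 0,"wy": 0,"wz": 0},{"tx": 0.4,"ty": -1.2,"tz": -1.12,"wx": 0,"wy": 0,"wz": 0},{"tx": 0.4,"ty": -1.2,"tz": -1.18,"wx": 0,"wy": 0,"wz": 0}])

```text
time_s: 7.65
tool_pos: [0.5693, 0.1141, 0.0597]
orientation: [0.002, 0.971, 0.238, 0.004]
contact_force: [-6.3, -4.9, 13.7]
finger_gap: -0.002
```

arm_command(commands=[{"tx": 0,"ty": 0,"tz": -0.13,"wx": 0,"wy": 0,"wz": 0},{"tx": 0,"ty": 0,"tz": -0.13,"wx": 0,"wy": 0,"wz": 0}])

```text
time_s: 7.85
tool_pos: [0.5695, 0.114, 0.0596]
orientation: [0.002, 0.971, 0.238, 0.004]
contact_force: [-8.5, -3.4, 18.6]
finger_gap: -0.0
```

arm_command(commands=[{"tx": -0.09,"ty": 0.18,"tz": -0.09,"wx": 0,"wy": 0,"wz": 0},{"tx": -0.19,"ty": 0.36,"tz": -0.09,"wx": 0,"wy": 0,"wz": 0},{"tx": -0.28,"ty": 0.54,"tz": -0.09,"wx": 0,"wy": 0,"wz": 0}])

```text
time_s: 8.15
tool_pos: [0.5677, 0.1187, 0.0599]
orientation: [0.003, 0.971, 0.238, 0.005]
contact_force: [1.6, -6.3, 10.8]
finger_gap: 0.004
```

arm_command(commands=[{"tx": -0.09,"ty": 0.2,"tz": -0.1,"wx": 0,"wy": 0,"wz": 0},{"tx": -0.19,"ty": 0.38,"tz": -0.1,"wx": 0,"wy": 0,"wz": 0},{"tx": -0.28,"ty": 0.54,"tz": -0.1,"wx": 0,"wy": 0,"wz": 0},{"tx": -0.28,"ty": 0.54,"tz": -0.1,"wx": 0,"wy": 0,"wz": 0}])

```text
time_s: 8.55
tool_pos: [0.5659, 0.1239, 0.0598]
orientation: [0.004, 0.971, 0.238, 0.007]
contact_force: [2.1, -4.5, 10.3]
finger_gap: -0.001
```

arm_command(commands=[{"tx": 0,"ty": 0,"tz": 1.0,"wx": 0,"wy": 0,"wz": 0},{"tx": 0,"ty": 0,"tz": 3.0,"wx": 0,"wy": 0,"wz": 0},{"tx": 0,"ty": 0,"tz": 3.0,"wx": 0,"wy": 0,"wz": 0}])

```text
time_s: 8.85
tool_pos: [0.5669, 0.1242, 0.0922]
orientation: [0.004, 0.971, 0.238, 0.008]
contact_force: [-0.3, -0.6, -0.6]
finger_gap: 0.002
```

```bash
python3 - <<'E'
from h import *
import cv2
s=arm.state();print(s["tool_pos"],s["contact_force"])
c=optics.capture("wrist");print(c["R"],c["t"]);cv2.imwrite("pics/w7.png",cv2.resize(c["image"][60:270,180:400],None,fx=2.6,fy=2.6,interpolation=cv2.INTER_CUBIC))
E
```

```text
[0.56692046 0.12420066 0.09219523] [-0.31648989 -0.60815983 -0.63017042]
[[ 0.88623876  0.46297598  0.01530039]
 [ 0.43656465 -0.84581441  0.30660934]
 [ 0.15489405 -0.26504947 -0.95171246]] [-0.56199391 -0.14015518  0.19089771]
```

View pics/w7.png

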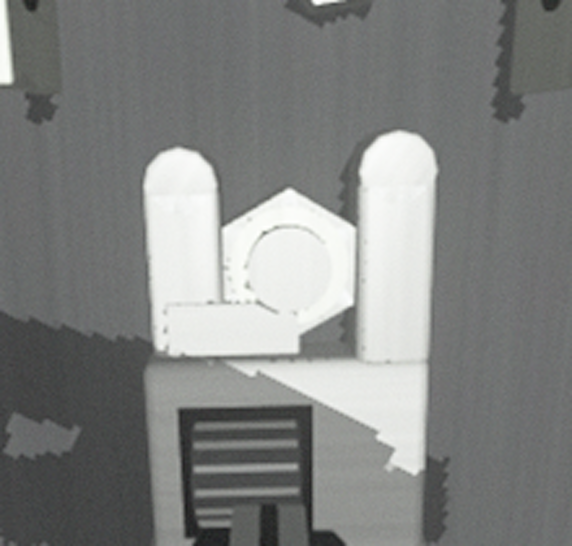

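```bash
python3 - <<'E'
from h import *
import cv2
c=optics.capture("wrist");cv2.imwrite("pics/w8.png",cv2.resize(c["image"][110:200,230:355],None,fx=6.4,fy=6.4,interpolation=cv2.INTER_CUBIC))
E
```

```text
(no output)
```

View pics/w8.png

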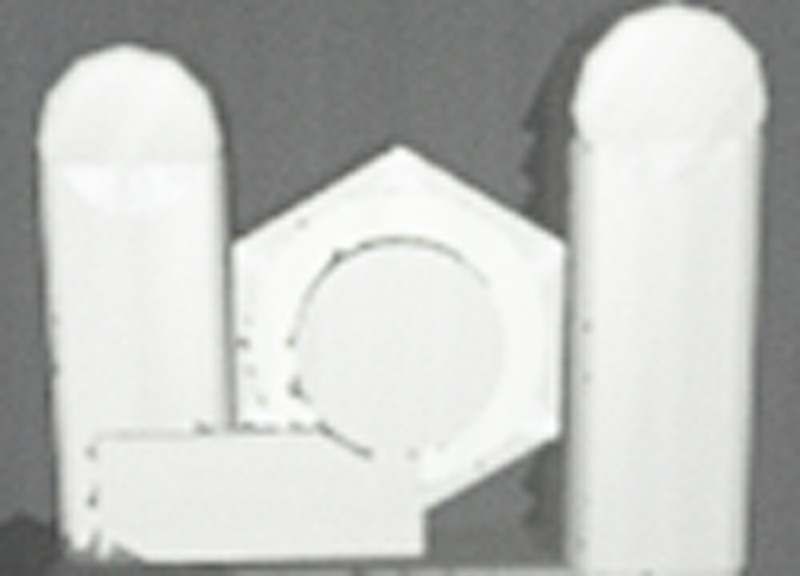

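arm_command(commands=[{"tx": 2.7,"ty": -3.0,"tz": 0,"wx": 0,"wy": 0,"wz": 0},{"tx": 5.4,"ty": -6.0,"tz": 0,"wx": 0,"wy": 0,"wz": 0},{"tx": 8.1,"ty": -9.0,"tz": 0,"wx": 0,"wy": 0,"wz": 0},{"tx": 10.8,"ty": -11.7,"tz": 0,"wx": 0,"wy": 0,"wz": 0},{"tx": 10.8,"ty": -11.7,"tz": 0,"wx": 0,"wy": 0,"wz": 0}])

```text
time_s: 9.45
tool_pos: [0.6752, 0.0036, 0.0881]
orientation: [0.004, 0.972, 0.237, 0.006]
contact_force: [-0.7, 0.1, -0.9]
finger_gap: 0.004
```

```bash
python3 - <<'E'
from h import *
import cv2
s=arm.state();print(s["tool_pos"],s["contact_force"])
c=optics.capture("wrist");cv2.imwrite("pics/w9.png",c["image"])
for r in(.15,.2,.25):
  u=np.array([np.cos(np.radians(-62.3)),np.sin(np.radians(-62.3))]);p=np.r_[[.551,.168]+r*u,.047];print(p,proj(c,p))
c=optics.capture("top");cv2.imwrite("pics/t9.png",c["image"])
E
```

```text
[0.67522931 0.00356181 0.0880807 ] [-0.72883561  0.09160175 -0.91544132]
[0.62072631 0.03519096 0.047     ] [np.float64(221.94285731650112), np.float64(154.25864316177538)]
[ 0.64396841 -0.00907873  0.047     ] [np.float64(227.1443491192016), np.float64(235.31177852990137)]
[ 0.66721051 -0.05334841  0.047     ] [np.float64(231.5927997274797), np.float64(304.63052073074846)]
```

View pics/w9.png

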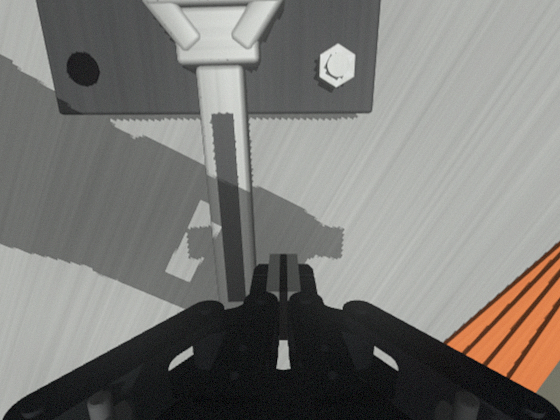

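View pics/t9.png

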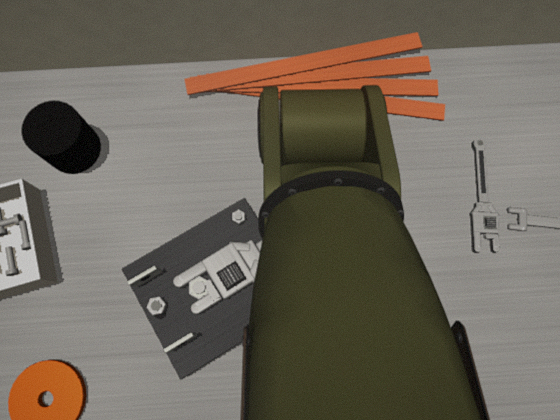

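arm_command(commands=[{"tx": 0,"ty": 0,"tz": -2.5,"wx": 0,"wy": 0,"wz": 0},{"tx": 0,"ty": 0,"tz": -5.0,"wx": 0,"wy": 0,"wz": 0},{"tx": 0,"ty": 0,"tz": -5.1,"wx": 0,"wy": 0,"wz": 0},{"tx": 0,"ty": 0,"tz": -5.1,"wx": 0,"wy": 0,"wz": 0}])

```text
time_s: 9.95
tool_pos: [0.6729, 0.0074, 0.0373]
orientation: [0.003, 0.971, 0.238, 0.005]
contact_force: [0.8, -0.1, 0.1]
finger_gap: -0.003
```

arm_command(commands=[{"tx": -0.4,"ty": -0.2,"tz": 0,"wx": 0,"wy": 0,"wz": 0},{"tx": -0.8,"ty": -0.4,"tz": 0,"wx": 0,"wy": 0,"wz": 0},{"tx": -1.2,"ty": -0.6,"tz": 0,"wx": 0,"wy": 0,"wz": 0},{"tx": -1.2,"ty": -0.6,"tz": 0,"wx": 0,"wy": 0,"wz": 0}])

```text
time_s: 10.35
tool_pos: [0.6611, 0.0011, 0.0384]
orientation: [0.003, 0.971, 0.238, 0.006]
contact_force: [1.6, 0.5, 1.8]
finger_gap: -0.003
```

```bash
python3 - <<'E'
from h import *
p0=np.array([.6611,.0011]);c=np.array([.551,.168])
v=p0-c
for k in range(5):
  print("call",k)
  for r in range(1,6):
    a=np.radians(-3*r); 
    b=np.radians(-15*k)
    R=lambda a:np.array([[np.cos(a),-np.sin(a)],[np.sin(a),np.cos(a)]])
    print(((R(a+b)@v-R(b)@v)*100).round(2), -3*r)
E
```

```text
call 0
[-0.89 -0.55] -3
[-1.8  -1.06] -6
[-2.75 -1.52] -9
[-3.71 -1.92] -12
[-4.69 -2.28] -15
call 1
[-1.  -0.3] -3
[-2.02 -0.56] -6
[-3.05 -0.75] -9
[-4.08 -0.9 ] -12
[-5.13 -0.99] -15
call 2
[-1.05 -0.03] -3
[-2.09 -0.02] -6
[-3.14  0.06] -9
[-4.18  0.19] -12
[-5.21  0.37] -15
call 3
[-1.02  0.24] -3
[-2.03  0.53] -6
[-3.01  0.87] -9
[-3.98  1.26] -12
[-4.93  1.71] -15
call 4
[-0.92  0.49] -3
[-1.82  1.03] -6
[-2.69  1.62] -9
[-3.52  2.25] -12
[-4.32  2.93] -15
```

arm_command(commands=[{"tx": -0.89,"ty": -0.55,"tz": -0.2,"wx": 0,"wy": 0,"wz": -3},{"tx": -1.8,"ty": -1.06,"tz": -0.2,"wx": 0,"wy": 0,"wz": -6},{"tx": -2.75,"ty": -1.52,"tz": -0.2,"wx": 0,"wy": 0,"wz": -9},{"tx": -3.71,"ty": -1.92,"tz": -0.2,"wx": 0,"wy": 0,"wz": -12},{"tx": -4.69,"ty": -2.28,"tz": -0.2,"wx": 0,"wy": 0,"wz": -15}])

```text
time_s: 10.85
tool_pos: [0.615, -0.022, 0.0378]
orientation: [0.005, 0.994, 0.108, 0.008]
contact_force: [5.6, 0.3, 5.4]
finger_gap: -0.003
```

```bash
python3 - <<'E'
from h import *
import cv2
s=arm.state();print(s["tool_pos"],s["contact_force"])
c=optics.capture("wrist");cv2.imwrite("pics/w10.png",c["image"])
c=optics.capture("scene");cv2.imwrite("pics/s10.png",c["image"])
E
```

```text
[ 0.61499717 -0.02197167  0.03775157] [5.6133301  0.25940576 5.39866621]
```

View pics/w10.png

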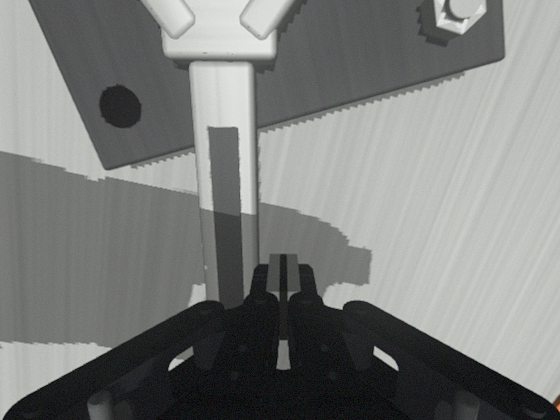

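View pics/s10.png

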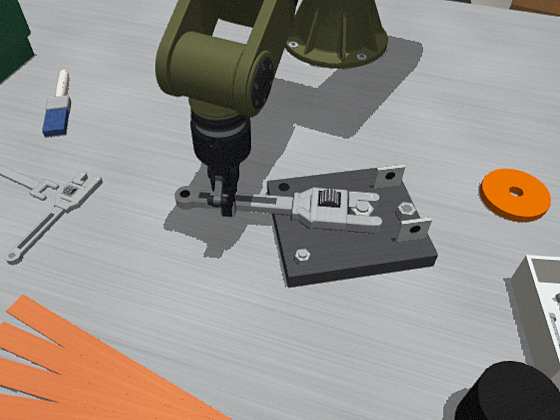

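arm_command(commands=[{"tx": -1.0,"ty": -0.3,"tz": 0,"wx": 0,"wy": 0,"wz": -3},{"tx": -2.02,"ty": -0.56,"tz": 0,"wx": 0,"wy": 0,"wz": -6},{"tx": -3.05,"ty": -0.75,"tz": 0,"wx": 0,"wy": 0,"wz": -9},{"tx": -4.08,"ty": -0.9,"tz": 0,"wx": 0,"wy": 0,"wz": -12},{"tx": -5.13,"ty": -0.99,"tz": 0,"wx": 0,"wy": 0,"wz": -15}])

```text
time_s: 11.45
tool_pos: [0.5628, -0.0322, 0.0378]
orientation: [0.005, 1.0, -0.023, 0.006]
contact_force: [3.2, -0.2, 0.6]
finger_gap: 0.001
```

```bash
python3 - <<'E'
from h import *
import cv2
s=arm.state();p=s["tool_pos"];print(p,s["contact_force"])
v=p[:2]-[.551,.168];print(np.hypot(*v),np.degrees(np.arctan2(v[1],v[0])-np.arctan2(-.1669,.1101)))
c=optics.capture("top");cv2.imwrite("pics/t11.png",cv2.resize(c["image"][200:380,110:370],None,fx=3,fy=3))
E
```

```text
[ 0.5627886  -0.03224553  0.03782295] [ 3.23225698 -0.17350527  0.63557657]
0.20059222865717433 -30.04274098612284
```

View pics/t11.png

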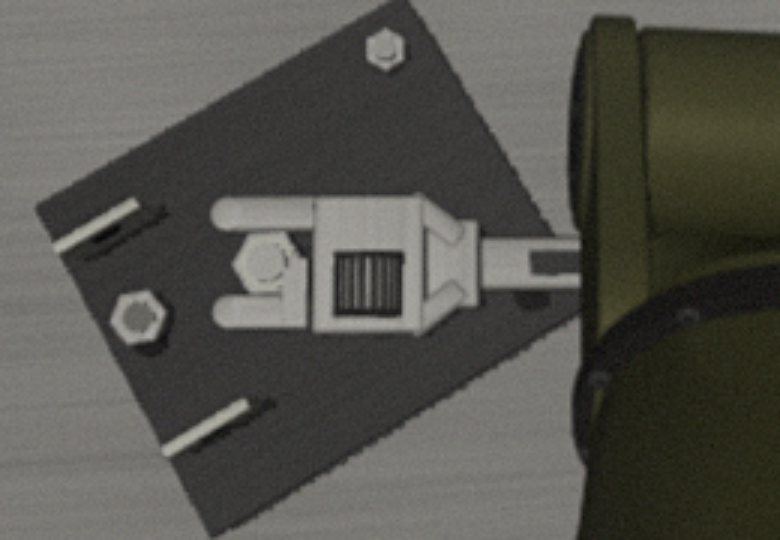

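arm_command(commands=[{"tx": -1.05,"ty": -0.03,"tz": 0,"wx": 0,"wy": 0,"wz": -3},{"tx": -2.09,"ty": -0.02,"tz": 0,"wx": 0,"wy": 0,"wz": -6},{"tx": -3.14,"ty": 0.06,"tz": 0,"wx": 0,"wy": 0,"wz": -9},{"tx": -4.18,"ty": 0.19,"tz": 0,"wx": 0,"wy": 0,"wz": -12},{"tx": -5.21,"ty": 0.37,"tz": 0,"wx": 0,"wy": 0,"wz": -15}])

```text
time_s: 12.0
tool_pos: [0.5096, -0.0286, 0.0379]
orientation: [0.006, 0.988, -0.156, 0.005]
contact_force: [3.0, -1.5, 0.6]
finger_gap: -0.0
```

arm_command(commands=[{"tx": -0.34,"ty": 0.08,"tz": 0,"wx": 0,"wy": 0,"wz": -1},{"tx": -0.34,"ty": 0.08,"tz": 0,"wx": 0,"wy": 0,"wz": -1},{"tx": -0.34,"ty": 0.08,"tz": 0,"wx": 0,"wy": 0,"wz": -1}])

```text
time_s: 12.3
tool_pos: [0.5064, -0.0278, 0.0379]
orientation: [0.006, 0.986, -0.164, 0.005]
contact_force: [-0.1, -0.1, -0.5]
finger_gap: 0.002
```

```bash
python3 - <<'E'
from h import *
import cv2
s=arm.state();p=s["tool_pos"];print(p,s["contact_force"])
v=p[:2]-[.551,.168];print(np.hypot(*v),np.degrees(np.arctan2(v[1],v[0])-np.arctan2(-.1669,.1101)))
c=optics.capture("top");cv2.imwrite("pics/t12.png",cv2.resize(c["image"][200:380,110:370],None,fx=3,fy=3))
E
```

```text
[ 0.50637216 -0.02777621  0.03791084] [-0.10370139 -0.14600403 -0.51852912]
0.20079832704314757 -46.253236847114955
```

View pics/t12.png

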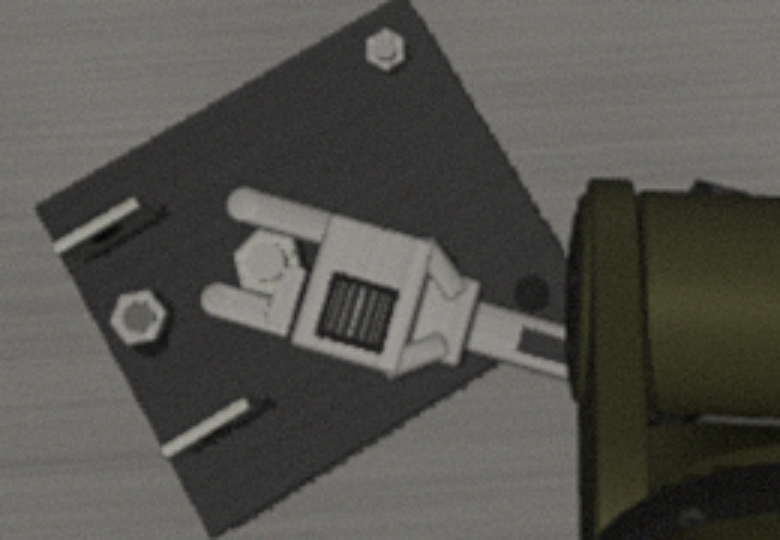

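arm_command(commands=[{"tx": 1.0,"ty": -0.3,"tz": 0,"wx": 0,"wy": 0,"wz": 0},{"tx": 3.0,"ty": -1.0,"tz": 0,"wx": 0,"wy": 0,"wz": 0},{"tx": 4.0,"ty": -1.3,"tz": 3,"wx": 0,"wy": 0,"wz": 0},{"tx": 4.0,"ty": -3.3,"tz": 7.5,"wx": 0,"wy": 0,"wz": 0},{"tx": 4.0,"ty": -5.3,"tz": 12,"wx": 0,"wy": 0,"wz": 0}])

```text
time_s: 12.85
tool_pos: [0.5468, -0.0813, 0.159]
orientation: [0.006, 0.987, -0.163, 0.005]
contact_force: [0.1, 0.2, -0.3]
finger_gap: 0.005
```

arm_command(commands=[{"tx": 0,"ty": -4.5,"tz": 0,"wx": 0,"wy": 0,"wz": 0},{"tx": 0,"ty": -9,"tz": 0,"wx": 0,"wy": 0,"wz": 0},{"tx": 0,"ty": -13.5,"tz": 0,"wx": 0,"wy": 0,"wz": 0},{"tx": 0,"ty": -18,"tz": 0,"wx": 0,"wy": 0,"wz": 0},{"tx": 0,"ty": -18,"tz": 0,"wx": 0,"wy": 0,"wz": 0}])

```text
time_s: 13.35
tool_pos: [0.5465, -0.2664, 0.1586]
orientation: [0.006, 0.986, -0.165, 0.005]
contact_force: [-0.6, 0.1, 0.6]
finger_gap: 0.001
```

```bash
python3 - <<'E'
from h import *
import cv2
s=arm.state();print(s["tool_pos"],s["contact_force"],s["time_s"])
c=optics.capture("top");cv2.imwrite("pics/t13.png",cv2.resize(c["image"][200:380,110:370],None,fx=3,fy=3,interpolation=cv2.INTER_CUBIC))
c=optics.capture("scene");cv2.imwrite("pics/s13.png",cv2.resize(c["image"][120:300,160:440],None,fx=2.8,fy=2.8,interpolation=cv2.INTER_CUBIC))
E
```

```text
[ 0.54653511 -0.26639122  0.15857446] [-0.55367921  0.10825415  0.57514689] 13.35
```

View pics/t13.png

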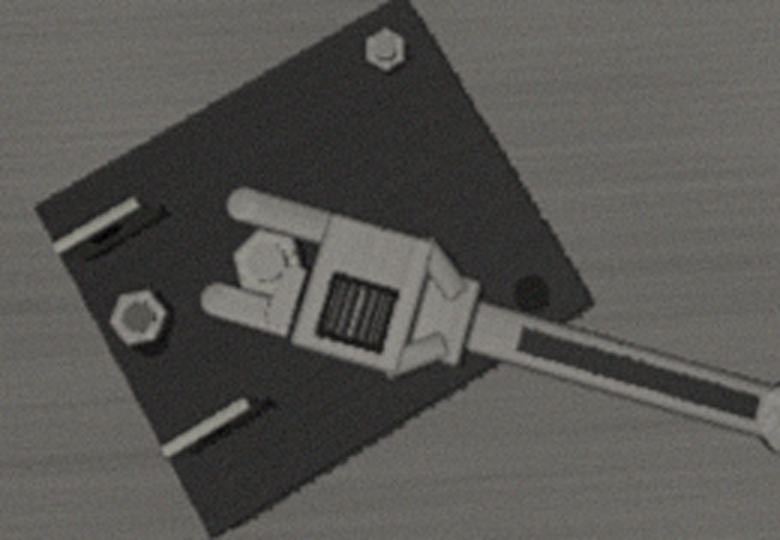

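View pics/s13.png

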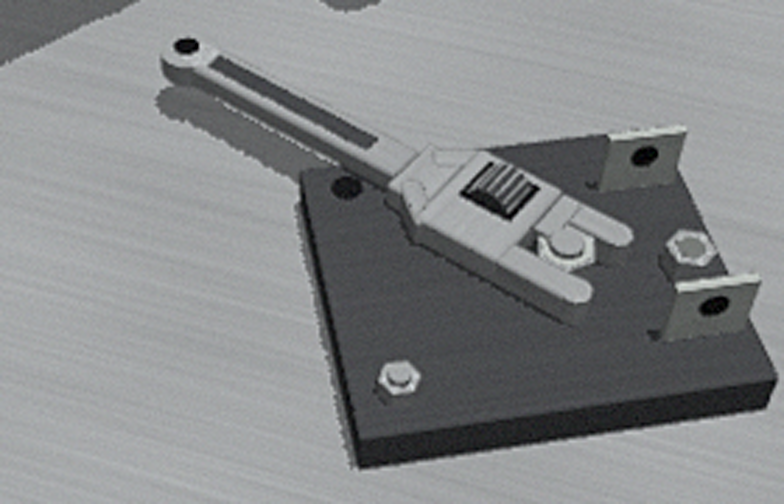

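```bash
python3 - <<'E'
from h import *
import cv2
c=optics.capture("top");cv2.imwrite("pics/t14.png",cv2.convertScaleAbs(cv2.resize(c["image"][255:325,165:255],None,fx=8,fy=8,interpolation=cv2.INTER_CUBIC),alpha=1.6))
E
```

```text
(no output)
```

View pics/t14.png

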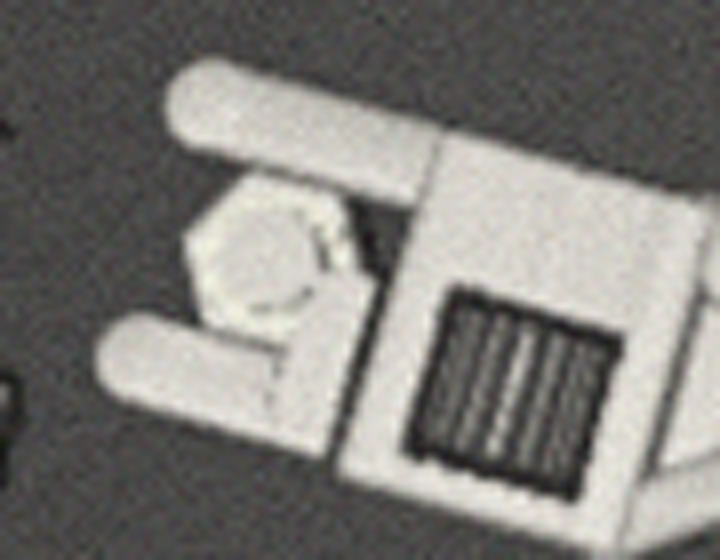

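Seen from the top camera, the jaws sit snug on the nut. The nut's flats are parallel to the jaws, and its corner points along the wrench axis at about (185,245) in the crop. I'm handing the job in.

```bash
python3 -c "
from bench import arm
print(arm.close_job())"
```

```text
the job is handed in; nothing more can be done
None
```

The wrench is closed onto the nut, and the nut is turned clockwise by about 46°. I handed the job in at about 13.5 s, with the wrench lying flat on the nut and the arm clear of everything. No verdict was reported.

- **Closing the jaws:** I rolled the worm with the closed fingertip in three strokes. In the wrist picture afterwards, about 0.8 mm of play was left between the jaws and the nut, against the 2.5 mm limit.
- **Turning the nut:** I pushed the handle round an arc 200 mm from the nut. The fingertip's path came to 46°, and the wrench in the top view came to about 47°. The nut's flats were parallel to the jaws in the last top picture, so it turned with the wrench. The play in the jaws could leave it up to about 3° behind, still within 31–59°.

**What went less well:**
- **Second stroke:** it mostly slipped, because I was pressing with only about 6.5 N.
- **Third stroke:** it briefly started at 18.6 N, above the suggested 5–15 N, before settling near 10 N.
- **Worm position:** the cameras disagreed by up to 8 mm on where the worm was, so I used an average placed relative to the nut stud.

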